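# Make up the sampling kit and the calibration kit

## Robot

A 6-joint arm with a two-finger parallel gripper is mounted at the origin on the work surface. World frame = base frame: x ahead of the robot, y to its left, z up, the work surface at z = 0. Lengths are in mm, angles in degrees, forces in N, time in s.
With the tool pointing down it reaches from about 300 to 850 mm from the base axis. Payload 4.2 kg.
Tool frame: the origin (TCP) lies at the very end of the fingers, on their centre line; the grasp point (between the pads) lies 19 mm behind it (hold_point_z is the z of the grasp point in the tool frame, in mm); z points along the fingers, y is the direction in which the jaws open and shut (so a half turn about z gives the same grasp; the last joint's range is limited). The gripper opens to 91 mm and grips with 3 to 60 N. Pads are 32 mm wide; open, the fingers measure 118 mm over their backs; the gripper's body (76 mm by 178 mm) begins 60 mm behind the grasp point.
Start: joints at [-67.953, 18.312, 89.639, -0, 72.044, -1.146], TCP at [226.461, -528.546, 193.076] pointing down, gripper open.
Joint ranges: [-177.97, 177.97], [-48.28, 115.42], [12.27, 149.76], [-77.06, 257.06], [2.81, 150.46], [-146.56, 146.56]. Speed limits (degrees/s): [147.25, 147.25, 180, 180, 180, 180].

## Interface

Orientations are given as [roll, pitch, yaw] about the fixed x, y, z axes, in that order (R = Rz(yaw) Ry(pitch) Rx(roll)).
In Python, from workcell import state, grab_frame, job_done, hold_point_z gives the robot as it stands. The module is installed in compiled form; this text tells all that it offers.
- The arm moves only by the shell command python3 -m creep 'ROWS' [FORCE]. ROWS is JSON, a list of rows, each a list of 7 numbers: the closure, from 0 (fully open) to 1 (shut), then the shift along the tool's x, y, z in mm, then the turn, a rotation vector about the tool's x, y, z in degrees. A call has 1 to 5 rows; each row shifts and turns the commanded pose from where the row before left it, along the tool's axes as they then stand; what a row does not reach is not made up. A row lasts 1/8 s, in which the tool goes at most 62.5 mm and 10.7 degrees, less where a joint would pass 70% of its speed; a pose out of reach is approached as far as the arm can. A call is refused whole if a number of a shift passes 62.5 or a number of a turn 10.7, either way. A call with a gripper value outside its range is refused whole. The fingers move at their own pace and stop on an object; FORCE is the grip in N (left out, the last holds). Time passes only in rows, so rows that do not move let the fingers close. It gives the time, the measured TCP pose, the force and the opening at its end, in the units of the state.
- state(): the state, without advancing time (a new reading comes with each control period).
- grab_frame(name): name is "scene" or "top" or "wrist"; returns a dict with "frame" (400x640x3 uint8, red, green, blue), "fx", "fy", "cx", "cy" (pixels), "view" (4x4, takes a point from world to camera coordinates). Camera axes: x right, y down, z forward; pixel columns grow to the right and rows downward; lengths in mm; the calibration is good to about 2 mm. The wrist camera is an equidistant fisheye: a pixel r from the principal point sees the ray r / f radians off the axis. A picture is of the moment at which its call begins. There is no depth.
- job_done(): hands the job in, once; it reports no verdict.
The state is a dict: "time_s": time; "qpos": joint angles; "qvel": joint speeds; "effort": joint torques, N m; "ee_pos": TCP position; "ee_rot": TCP orientation; "force": force on the tool from outside, world axes, zero at the start; "torque": the same for the moment, N m; "gripper_width": finger opening in mm.
Only numpy, scipy, OpenCV 4.12 (cv2) and the standard library are available. Lean on these libraries where they do the work, as an engineer would, in place of code of your own. Each camera call takes 0.05 s, during which the arm holds its last target.

## Task

Make up two kits for the climate-chamber run: the green-lidded jar, the capped steel cylinder and the grey data logger go into the blue tray, and the amber bottle and the brass weight go into the orange tray, one thing to a compartment, each standing upright on the compartment floor. Set everything down gently without dropping it, and leave the red-lidded jar standing where it is.

Things in the scene. Friction and masses are not known exactly. Their poses are not given: they have to be found in the camera images.
- tray_blue: Blue shallow plastic kit tray, 74 mm (x) by 216 mm (y), with three square compartments in a row. Walls 3 mm thick, top edge 14 mm above the bench; compartment floors (each with a thin white liner) 4 mm above it. Does not move during the job. Origin: centre of its underside; z up, x across the tray, y along the row. Compartments are 68 x 68 mm inside; their centres lie at x = 0 and y = -71, 0 and +71 mm.
- tray_orange: Orange shallow plastic kit tray, 74 mm (x) by 145 mm (y), with two square compartments in a row. Walls 3 mm thick, top edge 14 mm above the bench; compartment floors (each with a thin white liner) 4 mm above it. Does not move during the job. Origin: centre of its underside; z up, x across the tray, y along the row. Compartments are 68 x 68 mm inside; their centres lie at x = 0 and y = -35.5 and +35.5 mm.
- jar_green: White plastic sample jar with a green screw lid: round, 50 mm in diameter, 68 mm high (lid from 52 mm up, 49 mm in diameter), about 110 g. Loose, stands upright on the bench at the start; its origin is the centre of its underside, z up.
- jar_red: White plastic sample jar with a red screw lid, otherwise the same as the green-lidded one (50 mm in diameter, 68 mm high). It belongs to neither kit. Loose, stands upright on the bench at the start; its origin is the centre of its underside, z up.
- cylinder_steel: Bare steel soil-sampling cylinder closed with a black cap at each end: round, 50 mm in diameter, 58 mm high, about 250 g. Loose, stands upright on the bench at the start; its origin is the centre of its underside, z up.
- logger: Grey box-shaped data logger with a small dark green display and a yellow dot on top: 34 mm (x) by 50 mm (y) by 50 mm high, about 130 g. Easiest gripped across its 34 mm width (along its x); it fits a compartment when turned roughly square to the tray. Loose, stands upright on the bench at the start; its origin is the centre of its underside, z up.
- bottle_amber: Small brown (amber) glass bottle with a white cap: round, 44 mm in diameter up to 46 mm height, then a shoulder and a 29 mm cap from 54 to 72 mm height, about 130 g. Loose, stands upright on the bench at the start; its origin is the centre of its underside, z up.
- weight_brass: Brass check weight: a plain round body 38 mm in diameter and 38 mm high, with a 20 mm knob on top (54 mm high in all), about 300 g. Loose, stands upright on the bench at the start; its origin is the centre of its underside, z up.
Not all that is in view belongs to the job. What is shaped like the tray_orange but pink or turquoise is not meant.

How it is judged:
By the outcome, as a careful person would: the job done as asked, in the order asked, and still so for the second after the job is handed in, with the robot touching nothing.
It also fails if it takes over 136 s, if anything falls off the work surface, if the arm or the gripper's body presses on something with over 40 N, if the wrist force passes 120 N, or if a joint passes its speed limit or range.

## Working session

There is one attempt and no reset: what is moved stays moved. The work goes in short steps, Python scripts to look and compute and a shell command to move; the robot and the scene stay as the last step left them, time stands still between calls to the robot, and variables do not carry over. Pictures are saved under pics/ and viewed, and the job is handed in when it is done.

```bash
mkdir -p pics; python3 - <<'E'
from workcell import *
import cv2
print(state(), hold_point_z)
for n in("scene","top"):
    f=grab_frame(n); print(n,f["fx"],f["fy"],f["cx"],f["cy"]); print(f["view"])
    cv2.imwrite(f"pics/{n}0.png",f["frame"][:,:,::-1])
E
```

```text
{'time_s': 0.0, 'qpos': array([-6.79516693e+01,  1.83516884e+01,  8.97048797e+01,  3.65647493e-04,
        7.20438424e+01, -1.14751582e+00]), 'qvel': array([-0.02851292,  0.09546693, -0.01613592, -0.04285266, -0.08852718,
        0.04614045]), 'effort': array([-1.02561928e-03, -4.12470496e+01, -2.31969488e+01,  7.26785325e-02,
        4.58764331e-02, -1.53276046e-04]), 'ee_pos': array([ 226.26725834, -528.03315815,  192.23017989]), 'ee_rot': array([-1.79899617e+02, -2.35844839e-03,  2.31957314e+01]), 'force': array([ 0.6691511 , -0.24760055,  0.53268039]), 'torque': array([ 0.02025986, -0.02244699,  0.01172303]), 'gripper_width': 91.24776886959863} -18.8
scene 456.8498706759556 456.8498706759556 327.01215080204577 206.29467348193964
[[-7.40167338e-01  6.72422709e-01  1.12072469e-04  3.67785355e+02]
 [ 5.48414196e-01  6.03761753e-01 -5.78544393e-01 -2.70407750e+02]
 [-3.89094053e-01 -4.28158201e-01 -8.15650889e-01  1.50684107e+03]
 [ 0.00000000e+00  0.00000000e+00  0.00000000e+00  1.00000000e+00]]
top 408.02160752445184 408.02160752445184 319.0678645062134 203.5069092214327
[[ 1.37677606e-02 -9.99849069e-01 -1.05966191e-02  1.51398437e+01]
 [-9.83418752e-01 -1.16234905e-02 -1.80976387e-01  5.22033633e+02]
 [ 1.80825902e-01  1.29125535e-02 -9.83430353e-01  1.10297259e+03]
 [ 0.00000000e+00  0.00000000e+00  0.00000000e+00  1.00000000e+00]]
```

View pics/top0.png

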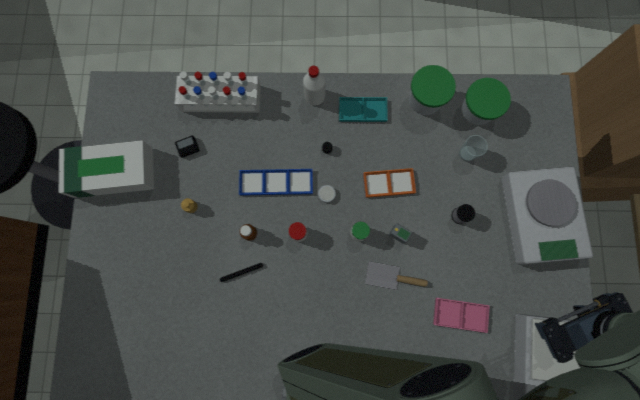

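View pics/scene0.png

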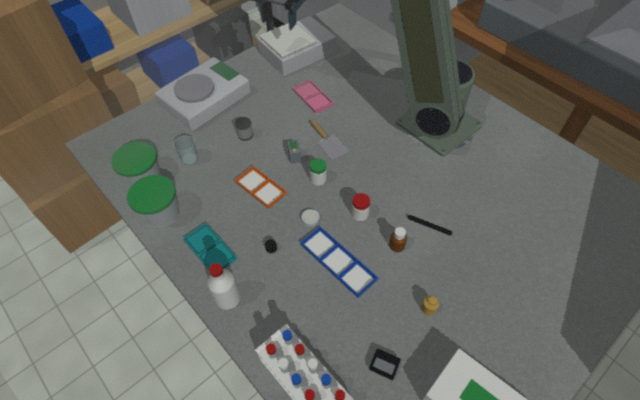

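```bash
cat > h.py <<'E'
import numpy as np, cv2
from workcell import *
def cast(f,u,v,z):
    V=np.array(f["view"]);R=V[:3,:3];t=V[:3,3]
    c=-R.T@t; d=R.T@np.array([(u-f["cx"])/f["fx"],(v-f["cy"])/f["fy"],1.])
    return c+d*((z-c[2])/d[2])
def proj(f,p):
    V=np.array(f["view"]);q=V[:3,:3]@np.array(p,float)+V[:3,3]
    return np.array([f["fx"]*q[0]/q[2]+f["cx"],f["fy"]*q[1]/q[2]+f["cy"]])
E
python3 - <<'E'
import cv2
t=cv2.imread('pics/top0.png');s=cv2.imread('pics/scene0.png')
cv2.imwrite('pics/topz.png',cv2.resize(t[130:280,170:490],None,fx=2.5,fy=2.5,interpolation=cv2.INTER_CUBIC))
cv2.imwrite('pics/scenez.png',cv2.resize(s[100:330,220:460],None,fx=2.5,fy=2.5,interpolation=cv2.INTER_CUBIC))
E
```

```text
(no output)
```

View pics/topz.png

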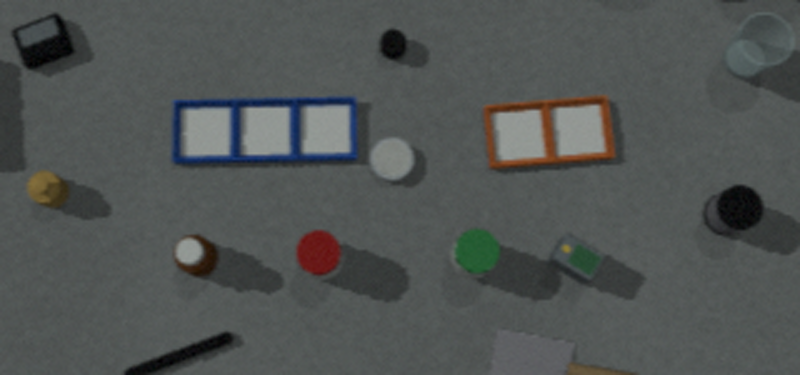

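View pics/scenez.png

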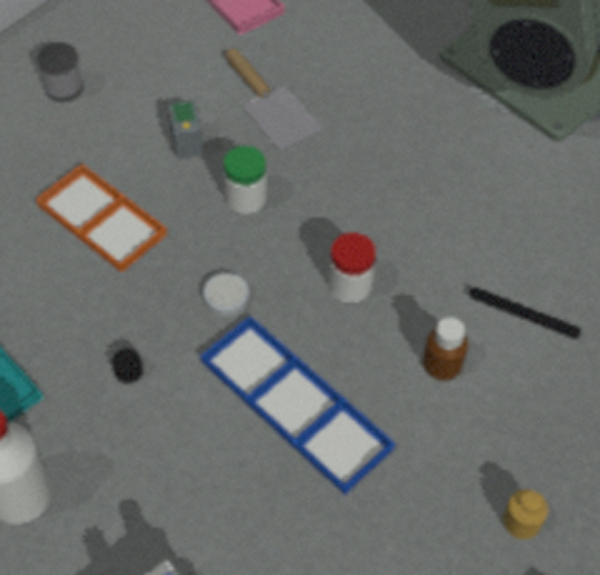

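```bash
cat >> h.py <<'E'
def comp(img,mask,roi):
    x0,y0,x1,y1=roi
    m=np.zeros(mask.shape,np.uint8); m[y0:y1,x0:x1]=mask[y0:y1,x0:x1].astype(np.uint8)
    n,l,s,c=cv2.connectedComponentsWithStats(m)
    if n<2: return None
    i=1+np.argmax(s[1:,4]); return (l==i).astype(np.uint8),s[i],c[i]
def hsv(a): return cv2.cvtColor(a,cv2.COLOR_RGB2HSV)
E
python3 - <<'E'
from h import *
F={n:grab_frame(n) for n in("top","scene")}
H={n:hsv(F[n]["frame"]).astype(int) for n in F}
def m(n,lo,hi): return cv2.inRange(H[n].astype(np.uint8),np.array(lo),np.array(hi))>0
C={'red':((170,120,60),(180,255,255)),'red2':((0,150,60),(6,255,255)),'green':((50,110,40),(75,255,255)),'black':((0,0,0),(180,255,42)),
'blue':((105,130,40),(125,255,255)),'orange':((5,130,90),(15,255,255)),'brass':((15,100,60),(28,255,255)),'brown':((4,120,20),(16,255,200)),'white':((0,0,120),(180,60,255))}
J=[('jar_green','green',68,(340,215,380,250),(300,150,335,190)),('jar_red','red2',68,(285,215,315,245),(340,185,380,225)),
('steel','black',58,(445,195,485,225),(230,110,256,132)),('cap_amber','white',72,(235,220,262,242),(388,222,412,240)),
('brass','brass',45,(175,192,202,216),(418,288,445,318)),('disp','green',50,(388,222,415,245),(285,135,305,152)),('dot','brass',50,(390,222,415,245),(285,145,305,156)),
('brown','brown',25,(235,215,262,245),(385,230,412,255)),
('blue','blue',14,(230,160,322,205),(295,220,382,300)),('orange','orange',14,(355,160,422,205),(230,160,290,212)),('dish','white',10,(317,184,340,206),(298,206,324,226))]
for nm,c,z,rt,rs in J:
    o=[]
    for n,r in(('top',rt),('scene',rs)):
        q=comp(None,m(n,*C[c]),r)
        if q is None: print(nm,n,'none');continue
        M,s,ce=q
        cnt=max(cv2.findContours(M,0,2)[0],key=cv2.contourArea)
        rect=cv2.minAreaRect(cnt)
        o.append((n,s.tolist(),ce.round(1),cast(F[n],*rect[0],z).round(1)[:2],cast(F[n],*ce,z).round(1)[:2]))
        if nm in('blue','orange'):
            b=cv2.boxPoints(rect); w=np.array([cast(F[n],*p,z)[:2] for p in b])
            print(nm,n,w.round(1).tolist(),np.linalg.norm(w-np.roll(w,-1,0),axis=1).round(1))
    for x in o: print(nm,*x)
E
```

```text
jar_green top [353, 222, 17, 17, 231] [360.6 230. ] [445.8 -94.1] [445.8 -93. ]
jar_green scene [310, 159, 16, 14, 187] [317.4 165.4] [451.1 -91.2] [451.  -91.7]
jar_red top [289, 222, 17, 18, 224] [297.  230.6] [442.2  80.9] [441.9  81. ]
jar_red scene [353, 194, 17, 15, 204] [360.8 200.9] [447.4  82.9] [447.5  82.1]
steel scene none
steel top [452, 204, 24, 21, 277] [465.1 213.4] [ 492.8 -381.3] [ 496.9 -383.4]
cap_amber top [241, 226, 10, 9, 73] [245.2 230.1] [441.4 221.5] [441.2 222.4]
cap_amber scene [395, 226, 12, 14, 129] [400.2 232.1] [444.9 224.7] [444.5 223.4]
brass top [181, 199, 15, 13, 148] [187.7 204.9] [513.6 393.3] [513.9 394.2]
brass scene [422, 296, 17, 20, 252] [429.7 305. ] [530.4 400.9] [529.4 401.1]
disp top [399, 229, 10, 10, 57] [403.1 233.3] [ 440.2 -212.2] [ 440.2 -212.3]
disp scene [291, 142, 6, 5, 14] [293.4 144. ] [ 438.4 -215.8] [ 438.5 -216. ]
dot top [395, 228, 3, 3, 8] [395.9 229.1] [ 451.9 -192.8] [ 451.6 -192.5]
dot scene [293, 149, 3, 2, 4] [294.  149.8] [ 452.9 -196. ] [ 452.3 -196.8]
brown top [241, 225, 16, 15, 79] [251.1 233.6] [437.5 218. ] [4
[... 268 characters left out ...]
 227.9  76.1 220.5]
blue top [239, 169, 74, 27, 600] [275.5 181.5] [591.7 151.3] [592.2 151.1]
blue scene [301, 227, 77, 70, 674] [339.3 259.9] [596.3 153.7] [594.  154.7]
orange top [[624.4, -106.5], [638.4, -253.6], [564.1, -257.4], [550.3, -111.8]] [147.8  74.4 146.2  74.3]
orange scene [[644.7, -248.5], [567.1, -279.3], [552.9, -111.8], [627.4, -87.5]] [ 83.5 168.1  78.4 162. ]
orange top [364, 168, 52, 29, 340] [389.9 183.1] [ 594.1 -182.3] [ 591.3 -184.2]
orange scene [235, 166, 51, 42, 410] [260.7 185.7] [ 598.4 -179.6] [ 596.2 -180.2]
dish top [319, 186, 16, 15, 195] [326.3 192.9] [560.3   1. ] [560.5   1.5]
dish scene [301, 209, 19, 17, 244] [310.4 217. ] [557.9  -1.8] [559.2  -0.9]
```

```bash
cat >> h.py <<'E'
def goto(x,y,z,yaw):
    s=state();p=s["ee_pos"];r=s["ee_rot"];a=np.radians(r[2]);d=np.array([x,y,z])-p
    tx=np.cos(a)*d[0]+np.sin(a)*d[1];ty=np.sin(a)*d[0]-np.cos(a)*d[1]
    print("pos",p.round(1),"rot",r.round(1),"t",round(s["time_s"],2),"w",round(s["gripper_width"],1),"F",s["force"].round(1))
    print("tool shift %.1f %.1f %.1f"%(tx,ty,-d[2]),"len %.0f"%np.linalg.norm(d),"turnz %.1f"%(-((yaw-r[2]+180)%360-180)))
E
python3 -m creep '[[0,47,-39,0,0,0,0],[0,47,-39,0,0,0,0],[0,47,-39,0,0,0,0],[0,47,-39,0,0,0,0],[0,47,-39,0,0,0,0]]' 25
python3 -m creep '[[0,47,-39,0,0,0,0],[0,47,-39,0,0,0,0],[0,47,-39,0,0,0,0],[0,0,0,0,0,0,-10.5],[0,0,0,0,0,0,-10.5]]'
python3 -m creep '[[0,0,0,0,0,0,-10.5],[0,0,0,0,0,0,-10.5],[0,0,0,0,0,0,-10.5],[0,0,0,0,0,0,-10.5],[0,0,0,0,0,0,0]]'
python3 -c "
from h import *
goto(448.5,-92.5,192,92)
f=grab_frame('wrist');print({k:f[k] for k in f if k!='frame'})
cv2.imwrite('pics/w1.png',f['frame'][:,:,::-1])"
```

```text
time_s: 0.82
ee_pos: [366.2, -255.0, 193.1]
ee_rot: [180.0, -0.0, 23.2]
force: [0.9, 0.1, -0.7]
gripper_width: 91.1
time_s: 1.45
ee_pos: [449.4, -92.5, 192.8]
ee_rot: [-180.0, 0.0, 44.7]
force: [0.3, -0.5, -0.3]
gripper_width: 91.1
time_s: 2.08
ee_pos: [449.1, -93.7, 192.9]
ee_rot: [-180.0, 0.0, 86.1]
force: [0.2, 0.2, -0.5]
gripper_width: 91.4
pos [449.1 -93.7 192.9] rot [-180.     0.    86.1] t 2.08 w 91.4 F [ 0.2  0.2 -0.5]
tool shift 1.1 -0.6 0.9 len 2 turnz -5.9
{'fx': 309.70691628693146, 'fy': 309.70691628693146, 'cx': 319.1214357425976, 'cy': 198.01810604259916, 'view': array([[ 9.97630486e-01, -6.87979533e-02, -5.05487453e-04,
        -4.54373447e+02],
       [-6.57704292e-02, -9.55833447e-01,  2.86455358e-01,
        -9.12675769e+01],
       [-2.01907042e-02, -2.85743352e-01, -9.58093457e-01,
         3.74169786e+02],
       [ 0.00000000e+00,  0.00000000e+00,  0.00000000e+00,
         1.00000000e+00]])}
```

View pics/w1.png

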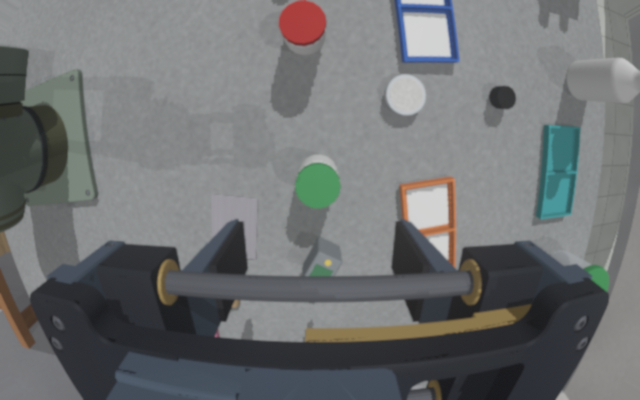

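```bash
cat >> h.py <<'E'
def wcast(f,u,v,z):
    V=np.array(f["view"]);R=V[:3,:3];t=V[:3,3];c=-R.T@t
    a,b=u-f["cx"],v-f["cy"];r=np.hypot(a,b);th=r/f["fx"]
    d=R.T@np.array([a/r*np.sin(th),b/r*np.sin(th),np.cos(th)])
    return c+d*((z-c[2])/d[2])
def wmask(f,lo,hi,roi):
    return comp(None,cv2.inRange(hsv(f["frame"]),np.array(lo),np.array(hi))>0,roi)
E
python3 - <<'E'
from h import *
f=grab_frame('wrist')
for n,lo,hi,roi,z in(('green',(50,100,40),(80,255,255),(280,150,360,220),68),('red',(0,150,60),(6,255,255),(270,0,335,48),68),('dot',(18,120,60),(30,255,255),(310,240,345,280),50),('orange',(5,130,90),(15,255,255),(390,170,470,270),14)):
    M,s,c=wmask(f,lo,hi,roi)
    cnt=max(cv2.findContours(M,0,2)[0],key=cv2.contourArea);r=cv2.minEnclosingCircle(cnt)
    w=np.array([wcast(f,*p[0],z)[:2] for p in cnt])
    print(n,s,c.round(1),wcast(f,*c,z).round(1),'ext',w.min(0).round(1),w.max(0).round(1))
for p in((400,186),(452,179),(398,-0.),(456,61),(407,62)): print(p,wcast(f,*p,14).round(1))
E
```

```text
green [ 296  164   43   44 1471] [317.2 185.4] [447.2 -92.   68. ] ext [ 424.4 -116.1] [469.3 -68.9]
red [ 280    2   45   42 1476] [301.8  22.4] [443.7  79.4  68. ] ext [421.4  56.7] [466.1 102.9]
dot [326 261   4   3   8] [327.5 262. ] [ 452.3 -193.3   50. ] ext [ 450.5 -194.8] [ 454.2 -191.9]
orange [401 178  54  87 871] [437.  211.6] [ 602.3 -151.8   14. ] ext [ 551.4 -235.8] [ 636.1 -106.3]
(400, 186) [ 550.1 -113.4   14. ]
(452, 179) [ 622.1 -108.3   14. ]
(398, -0.0) [560.1 121.6  14. ]
(456, 61) [630.3  44.4  14. ]
(407, 62) [564.4  40.8  14. ]
```

```bash

python3 -m creep '[[0,1.5,-1.5,0,0,0,-5.9],[0,0,0,50,0,0,0],[0,0,0,50,0,0,0],[0,0,0,40,0,0,0],[0,0,0,0,0,0,0]]'
python3 -c "
from h import *
goto(447.5,-92.2,22,92)"
```

```text
time_s: 2.8
ee_pos: [445.4, -91.5, 50.9]
ee_rot: [-179.6, -0.1, 92.0]
force: [0.2, 0.3, -0.8]
gripper_width: 90.8
pos [445.4 -91.5  50.9] rot [-1.796e+02 -1.000e-01  9.200e+01] t 2.8 w 90.8 F [ 0.2  0.3 -0.8]
tool shift -0.8 2.1 28.9 len 29 turnz 0.0
```

```bash

python3 -m creep '[[0,-0.8,2,15,0,0,0],[0,0,0,13,0,0,0],[1,0,0,0,0,0,0],[1,0,0,0,0,0,0],[1,0,0,0,0,0,0]]' 25
python3 -m creep '[[1,0,0,0,0,0,0],[1,0,0,0,0,0,0],[1,0,0,0,0,0,0]]' 25
```

```text
time_s: 3.42
ee_pos: [450.3, -92.9, 25.7]
ee_rot: [179.9, 0.0, 92.1]
force: [-0.9, -0.1, 0.9]
gripper_width: 64.3
time_s: 3.8
ee_pos: [449.3, -92.7, 25.2]
ee_rot: [-180.0, -0.0, 92.1]
force: [-2.2, 0.6, 3.5]
gripper_width: 48.8
```

```bash

python3 -m creep '[[1,0,0,0,0,0,0],[1,0,0,-10,0,0,0],[1,0,0,-30,0,0,0],[1,0,0,-50,0,0,0],[1,0,0,-20,0,0,0]]'
python3 -m creep '[[1,33.6,30.6,0,0,0,0],[1,33.6,30.6,0,0,0,0],[1,33.6,30.6,0,0,0,0],[1,33.6,30.6,0,0,0,0],[1,33.6,30.6,0,0,0,0]]'
python3 -m creep '[[1,0,0,0,0,0,0]]'
python3 - <<'E'
from h import *
goto(596,80.5,100,92)
for n in('wrist','top','scene'):
    f=grab_frame(n)
    cv2.imwrite(f'pics/{n}2.png',f['frame'][:,:,::-1])
E
```

```text
time_s: 4.42
ee_pos: [452.0, -93.2, 138.2]
ee_rot: [179.6, 0.1, 92.1]
force: [0.4, 0.1, -2.1]
gripper_width: 48.7
time_s: 5.05
ee_pos: [598.0, 82.0, 135.4]
ee_rot: [179.9, 0.0, 92.1]
force: [0.2, -1.3, -1.5]
gripper_width: 48.4
time_s: 5.18
ee_pos: [598.7, 83.1, 134.9]
ee_rot: [179.9, -0.0, 92.3]
force: [-1.4, -0.3, -1.6]
gripper_width: 48.7
pos [598.7  83.1 134.9] rot [179.9  -0.   92.3] t 5.17 w 48.7 F [-1.4 -0.3 -1.6]
tool shift -2.5 -2.8 34.9 len 35 turnz 0.3
```

View pics/wrist2.png

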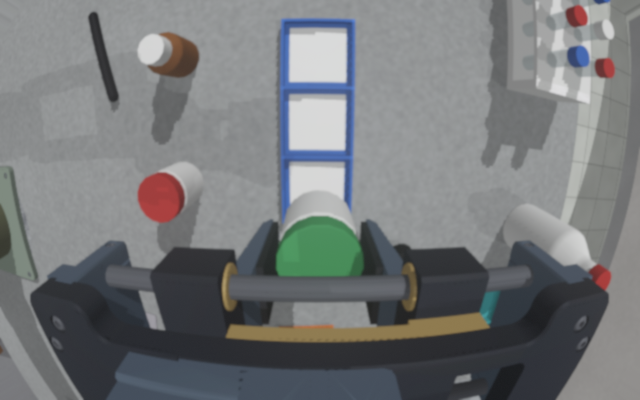

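View pics/scene2.png

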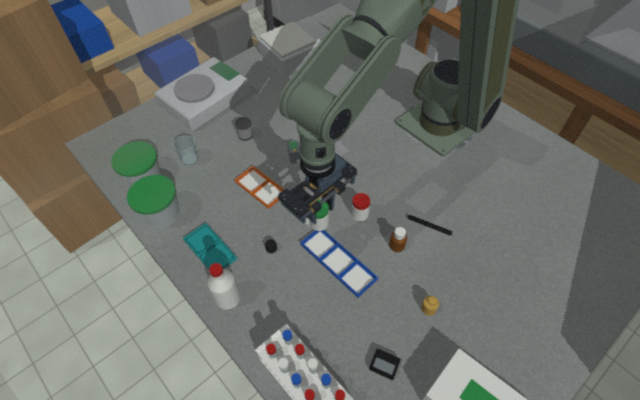

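```bash
python3 - <<'E'
from h import *
f=grab_frame('wrist')
M,s,c=wmask(f,(105,110,40),(128,255,255),(260,5,375,215))
cnt=max(cv2.findContours(M,0,2)[0],key=cv2.contourArea)[:,0]
w=np.array([wcast(f,*p,14)[:2] for p in cnt])
print(s); 
for y0 in(120,150,180,210,240):
    k=abs(w[:,1]-y0)<15; print(y0,w[k,0].min().round(1),w[k,0].max().round(1))
print('ymax',w[:,1].max())
# whites
hs=hsv(f['frame']);W=((hs[:,:,2]>150)&(hs[:,:,1]<50)).astype(np.uint8)
n,l,st,ce=cv2.connectedComponentsWithStats(W)
for i in range(1,n):
    if st[i,4]>800 and 270<ce[i][0]<370 and ce[i][1]<200: print(st[i],ce[i].round(1),wcast(f,*ce[i],4).round(1))
E
```

```text
[ 284   16   74  199 4112]
120 558.6 626.4
150 629.8 631.0
180 628.5 628.5
210 628.3 629.4
240 554.9 555.9
ymax 259.3767057111622
[ 292   25   58   54 3108] [320.6  51.6] [592.4 221.7   4. ]
[ 292   91   58   56 3189] [320.3 118.3] [594.6 151.6   4. ]
```

```bash

python3 -m creep '[[1,-2.6,-2.1,40,0,0,0],[1,0,0,40,0,0,0],[1,0,0,16,0,0,0],[1,0,0,4,0,0,0],[1,0,0,0,0,0,0]]'
python3 -c "
from h import *
goto(596.5,80.5,29,92)"
python3 -m creep '[[1,0,0,2,0,0,0],[1,0,0,1.5,0,0,0],[1,0,0,1,0,0,0],[1,0,0,0,0,0,0]]'
```

```text
time_s: 6.0
ee_pos: [595.5, 77.8, 36.2]
ee_rot: [179.9, -0.0, 92.1]
force: [0.1, 0.2, -0.3]
gripper_width: 48.2
pos [595.5  77.8  36.2] rot [179.9  -0.   92.1] t 6.0 w 48.2 F [ 0.1  0.2 -0.3]
tool shift 2.6 1.1 7.2 len 8 turnz 0.1
time_s: 6.5
ee_pos: [594.6, 78.0, 30.6]
ee_rot: [180.0, 0.0, 92.1]
force: [-0.4, -0.1, -1.0]
gripper_width: 48.7
```

```bash

python3 -m creep '[[1,2,1,0.7,0,0,0],[1,0,0,0.7,0,0,0],[1,0,0,0,0,0,0]]'
python3 -m creep '[[1,0,0,0.7,0,0,0],[1,0,0,0,0,0,0]]'
```

```text
time_s: 6.88
ee_pos: [595.7, 80.1, 29.3]
ee_rot: [180.0, -0.0, 92.1]
force: [0.3, -0.7, -0.3]
gripper_width: 48.4
time_s: 7.12
ee_pos: [595.7, 80.2, 29.1]
ee_rot: [180.0, -0.0, 92.1]
force: [-1.7, 0.2, 3.8]
gripper_width: 48.6
```

```bash

python3 -m creep '[[0.3,0,0,0,0,0,0],[0.2,0,0,0,0,0,0],[0,0,0,0,0,0,0],[0,0,0,0,0,0,0]]'
python3 -m creep '[[0,0,0,-15,0,0,0],[0,0,0,-40,0,0,0],[0,0,0,-50,0,0,0],[0,0,0,-30,0,0,0],[0,0,0,0,0,0,0]]'
python3 - <<'E'
from h import *
goto(494,-382,165,92)
for n in('wrist','top'):
    f=grab_frame(n)
    cv2.imwrite(f'pics/{n}3.png',f['frame'][:,:,::-1])
E
```

```text
time_s: 7.62
ee_pos: [595.5, 80.0, 28.2]
ee_rot: [-180.0, 0.0, 92.1]
force: [-0.2, -0.3, -0.0]
gripper_width: 85.6
time_s: 8.25
ee_pos: [597.4, 80.2, 167.3]
ee_rot: [179.6, -0.0, 92.1]
force: [-1.1, -0.3, -1.1]
gripper_width: 91.2
pos [597.4  80.2 167.3] rot [179.6  -0.   92.1] t 8.25 w 91.2 F [-1.1 -0.3 -1.1]
tool shift -458.2 -120.2 2.3 len 474 turnz 0.1
```

View pics/wrist3.png

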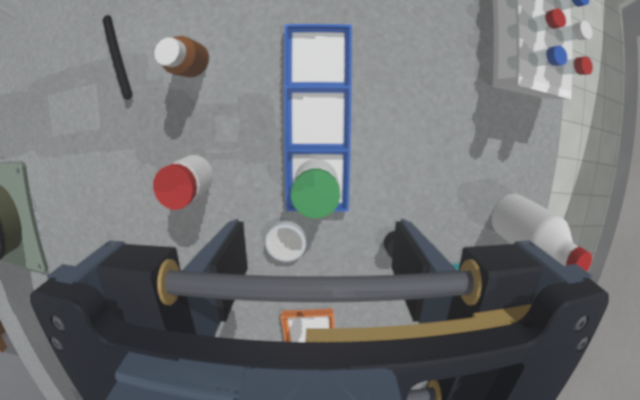

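```bash

python3 -m creep '[[0,-57,-15,0,0,0,0],[0,-57,-15,0,0,0,0],[0,-57,-15,0,0,0,0],[0,-57,-15,0,0,0,0],[0,-57,-15,0,0,0,0]]'
python3 -m creep '[[0,-57,-15,0,0,0,0],[0,-57,-15,0,0,0,0],[0,-57,-15,0,0,0,0],[0,0,0,0,0,0,0]]'
python3 - <<'E'
from h import *
goto(494,-382,165,92)
f=grab_frame('wrist')
cv2.imwrite(f'pics/w4.png',f['frame'][:,:,::-1])
q=wmask(f,(0,0,0),(180,255,60),(270,120,375,228))
if q:
    M,s,c=q; cnt=max(cv2.findContours(M,0,2)[0],key=cv2.contourArea)
    w=np.array([wcast(f,*p[0],58)[:2] for p in cnt]); print(s,c,wcast(f,*c,58),w.min(0),w.max(0))
E
```

```text
time_s: 8.98
ee_pos: [529.3, -208.8, 161.6]
ee_rot: [-179.8, -0.1, 92.1]
force: [0.2, 0.0, -0.2]
gripper_width: 91.2
time_s: 9.48
ee_pos: [490.1, -383.2, 161.0]
ee_rot: [-179.8, -0.1, 91.8]
force: [-0.1, 1.1, 0.3]
gripper_width: 91.5
pos [ 490.1 -383.2  161. ] rot [-1.798e+02 -1.000e-01  9.180e+01] t 9.47 w 91.5 F [-0.1  1.1  0.3]
tool shift 1.0 3.9 -4.0 len 6 turnz -0.2
[ 307  172   46   46 1684] [329.52137767 194.62410926] [ 500.24128526 -384.98249433   58.        ] [ 477.84640483 -408.68989448] [ 522.91473196 -362.04049633]
```

View pics/w4.png

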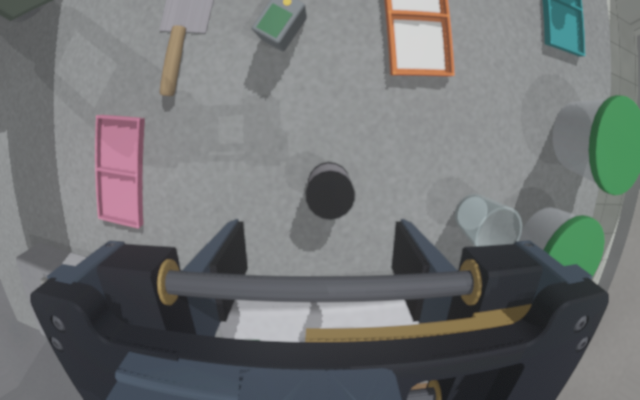

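```bash

python3 -m creep '[[0,-1,9,30,0,0,0],[0,0,0,45,0,0,0],[0,0,0,35,0,0,0],[0,0,0,0,0,0,0]]'
python3 -c "
from h import *
goto(499.5,-384,20,92)"
```

```text
time_s: 10.02
ee_pos: [499.4, -377.2, 50.0]
ee_rot: [-179.6, -0.3, 92.2]
force: [-0.3, 0.3, 0.5]
gripper_width: 91.2
pos [ 499.4 -377.2   50. ] rot [-179.6   -0.3   92.2] t 10.03 w 91.2 F [-0.3  0.3  0.5]
tool shift -6.8 -0.1 30.0 len 31 turnz 0.2
```

```bash

python3 -m creep '[[0,0,0,0,0,0,0],[0,0,0,0,0,0,0]]'
python3 -m creep '[[0,0,0,0,0,0,0]]'
python3 - <<'E'
from h import *
goto(499.5,-384,20,92)
f=grab_frame('wrist')
cv2.imwrite(f'pics/w5.png',f['frame'][:,:,::-1])
q=wmask(f,(0,0,0),(180,255,60),(250,200,400,270))
M,s,c=q;print(s,c,wcast(f,*c,58))
E
```

```text
time_s: 10.28
ee_pos: [502.5, -381.1, 55.4]
ee_rot: [179.8, 0.1, 92.1]
force: [-0.1, -0.6, -0.2]
gripper_width: 91.0
time_s: 10.4
ee_pos: [501.9, -381.1, 54.9]
ee_rot: [179.9, 0.1, 92.1]
force: [-0.4, 0.0, 0.3]
gripper_width: 90.9
pos [ 501.9 -381.1   54.9] rot [1.799e+02 1.000e-01 9.210e+01] t 10.4 w 90.9 F [-0.4  0.   0.3]
tool shift -2.8 -2.5 34.9 len 35 turnz 0.1
[ 282  206   70   64 3657] [316.60240634 239.05687722] [ 500.48218497 -383.72379613   58.        ]
```

View pics/w5.png

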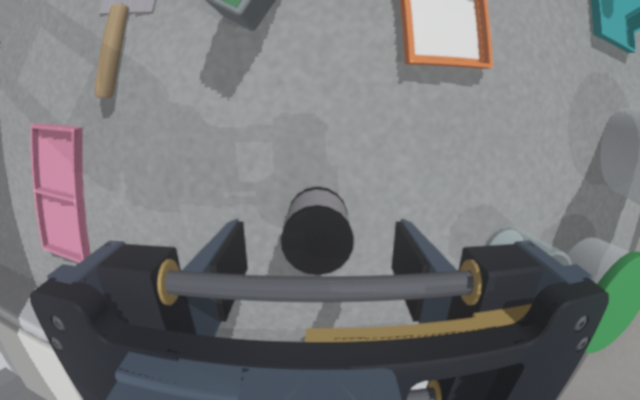

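```bash

python3 -m creep '[[0,-2.8,-1.5,12,0,0,0],[0,0,0,12,0,0,0],[0,0,0,10,0,0,0],[0,0,0,0,0,0,0],[0,0,0,0,0,0,0]]'
python3 -m creep '[[1,0,0,0,0,0,0],[1,0,0,0,0,0,0],[1,0,0,0,0,0,0],[1,0,0,0,0,0,0],[1,0,0,0,0,0,0]]' 30
python3 -m creep '[[1,0,0,0,0,0,0],[1,0,0,0,0,0,0]]'
```

```text
time_s: 11.08
ee_pos: [500.0, -383.7, 19.5]
ee_rot: [180.0, 0.0, 92.1]
force: [-0.6, 1.0, 0.4]
gripper_width: 91.4
time_s: 11.7
ee_pos: [500.4, -383.7, 19.6]
ee_rot: [179.9, 0.0, 92.1]
force: [0.6, -0.0, 1.2]
gripper_width: 48.0
time_s: 11.95
ee_pos: [500.4, -383.7, 19.6]
ee_rot: [179.9, 0.0, 92.1]
force: [1.7, 1.2, 0.4]
gripper_width: 48.4
```

```bash

python3 -m creep '[[1,0,0,-10,0,0,0],[1,0,0,-30,0,0,0],[1,0,0,-50,0,0,0],[1,0,0,-30,0,0,0],[1,0,0,0,0,0,0]]'
python3 -m creep '[[1,53,11.3,0,0,0,0],[1,53,11.3,0,0,0,0],[1,53,11.3,0,0,0,0],[1,53,11.3,0,0,0,0],[1,53,11.3,0,0,0,0]]'
python3 -m creep '[[1,53,11.3,0,0,0,0],[1,53,11.3,0,0,0,0],[1,53,11.3,0,0,0,0],[1,53,11.3,0,0,0,0],[1,53,11.3,0,0,0,0]]'
python3 -m creep '[[1,0,0,0,0,0,0],[1,0,0,0,0,0,0],[1,0,0,0,0,0,0],[1,0,0,0,0,0,0]]'
python3 - <<'E'
from h import *
goto(594,151.5,23.6,92.1)
f=grab_frame('wrist')
cv2.imwrite(f'pics/w6.png',f['frame'][:,:,::-1])
E
```

```text
time_s: 12.58
ee_pos: [500.7, -384.5, 142.1]
ee_rot: [179.8, 0.2, 92.1]
force: [1.0, -0.1, -3.3]
gripper_width: 48.3
time_s: 13.2
ee_pos: [545.1, -114.8, 137.2]
ee_rot: [-179.8, -0.1, 92.1]
force: [0.6, -0.3, -3.3]
gripper_width: 48.0
time_s: 13.82
ee_pos: [592.0, 151.4, 136.9]
ee_rot: [-179.7, 0.1, 92.1]
force: [1.6, 0.9, -3.6]
gripper_width: 48.3
time_s: 14.32
ee_pos: [593.3, 148.9, 139.3]
ee_rot: [-180.0, 0.0, 92.0]
force: [-0.1, -0.5, -3.5]
gripper_width: 48.6
pos [593.3 148.9 139.3] rot [-180.    0.   92.] t 14.32 w 48.6 F [-0.1 -0.5 -3.5]
tool shift 2.5 0.8 115.7 len 116 turnz -0.1
```

View pics/w6.png

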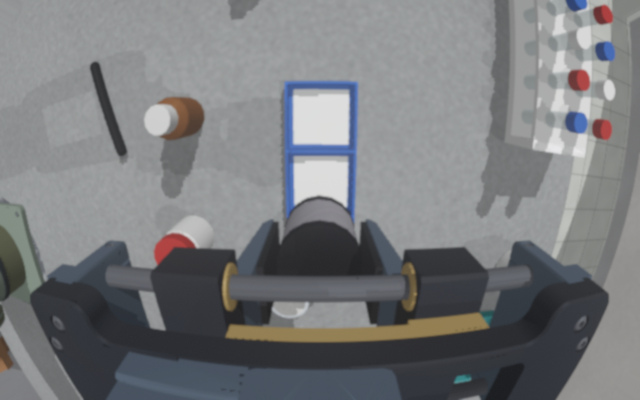

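Cylinder is held level over the middle compartment; empty compartments are seen at (320,117) and (320,180). Lower.

```bash

python3 -m creep '[[1,2.5,0.8,35,0,0,0],[1,0,0,45,0,0,0],[1,0,0,22,0,0,0],[1,0,0,8,0,0,0],[1,0,0,0,0,0,0]]'
python3 -m creep '[[1,0,0,0,0,0,0],[1,0,0,0,0,0,0],[1,0,0,0,0,0,0]]'
```

```text
time_s: 15.0
ee_pos: [594.5, 152.5, 29.7]
ee_rot: [180.0, 0.0, 92.1]
force: [0.9, 0.1, -3.6]
gripper_width: 48.0
time_s: 15.38
ee_pos: [594.5, 152.8, 30.1]
ee_rot: [179.9, -0.0, 92.1]
force: [0.4, -0.1, -3.4]
gripper_width: 48.1
```

```bash

python3 -m creep '[[1,-1,0,2,0,0,0],[1,0,0,2,0,0,0],[1,0,0,1,0,0,0],[1,0,0,0,0,0,0],[1,0,0,0,0,0,0]]'
python3 -m creep '[[1,0,0,0.7,0,0,0],[1,0,0,0.7,0,0,0],[1,0,0,0,0,0,0]]'
```

```text
time_s: 16.0
ee_pos: [594.3, 151.7, 24.4]
ee_rot: [180.0, 0.0, 92.1]
force: [0.4, -0.6, -2.3]
gripper_width: 48.1
time_s: 16.38
ee_pos: [594.4, 151.9, 23.6]
ee_rot: [180.0, -0.0, 92.1]
force: [-1.7, -0.3, 1.2]
gripper_width: 48.5
```

```bash

python3 -m creep '[[0.3,0,0,0,0,0,0],[0.2,0,0,0,0,0,0],[0,0,0,0,0,0,0],[0,0,0,0,0,0,0],[0,0,0,-15,0,0,0]]'
python3 -m creep '[[0,0,0,-40,0,0,0],[0,0,0,-50,0,0,0],[0,0,0,-30,0,0,0],[0,-50,-23,0,0,0,0],[0,-50,-23,0,0,0,0]]'
python3 -m creep '[[0,-50,-23,0,0,0,0],[0,-50,-23,0,0,0,0],[0,-50,-23,0,0,0,0],[0,-50,-23,0,0,0,0],[0,-50,-23,0,0,0,0]]'
python3 -m creep '[[0,0,0,0,0,0,8.7],[0,0,0,0,0,0,8.7],[0,0,0,0,0,0,8.7],[0,0,0,0,0,0,8.7],[0,0,0,0,0,0,0]]'
python3 -m creep '[[0,0,0,0,0,0,0],[0,0,0,0,0,0,0]]'
python3 - <<'E'
from h import *
goto(446,-204,23.6,57.3)
for n in('wrist','top'):
    f=grab_frame(n)
    cv2.imwrite(f'pics/{n}7.png',f['frame'][:,:,::-1])
E
```

```text
time_s: 17.0
ee_pos: [593.2, 151.5, 37.4]
ee_rot: [-179.8, 0.0, 92.1]
force: [-0.5, -0.5, 0.2]
gripper_width: 90.8
time_s: 17.62
ee_pos: [551.9, 49.4, 159.7]
ee_rot: [179.8, 0.0, 92.2]
force: [0.4, -0.4, 0.1]
gripper_width: 91.0
time_s: 18.25
ee_pos: [445.6, -205.6, 159.4]
ee_rot: [179.9, 0.1, 92.1]
force: [1.0, 0.8, 0.6]
gripper_width: 91.1
time_s: 18.88
ee_pos: [446.3, -204.1, 159.0]
ee_rot: [179.9, -0.0, 57.4]
force: [0.2, 0.5, 0.1]
gripper_width: 91.5
time_s: 19.12
ee_pos: [446.1, -203.9, 158.3]
ee_rot: [180.0, 0.0, 57.4]
force: [-0.4, -0.2, 0.1]
gripper_width: 91.2
pos [ 446.1 -203.9  158.3] rot [180.    0.   57.4] t 19.12 w 91.2 F [-0.4 -0.2  0.1]
tool shift -0.2 -0.1 134.7 len 135 turnz 0.1
```

View pics/wrist7.png

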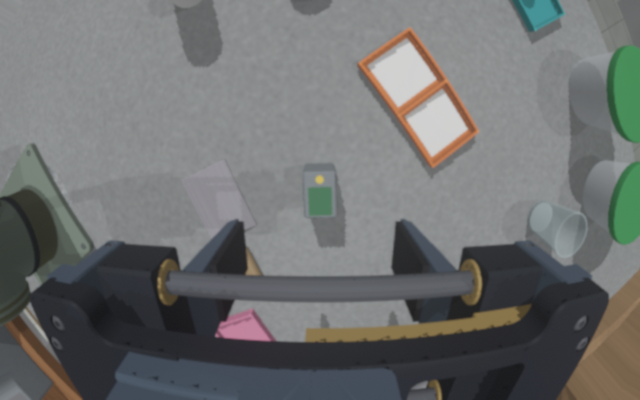

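View pics/top7.png

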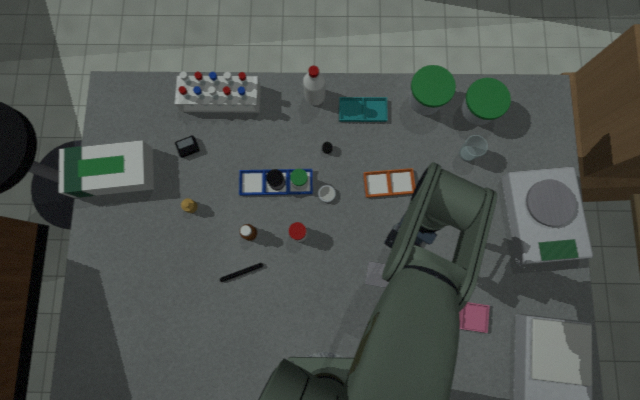

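```bash

python3 - <<'E'
from h import *
f=grab_frame('wrist')
print(f['frame'][160:225:4,320].tolist())
for p in((304,172),(336,172),(336,217),(304,217)): print(wcast(f,*p,50).round(1))
print(wcast(f,320,194.5,50).round(1))
q=wmask(f,(18,120,60),(30,255,255),(300,160,345,200));print(wcast(f,*q[2],50).round(1))
q=wmask(f,(50,80,40),(85,255,255),(300,160,345,225));print(q[1],wcast(f,*q[2],50).round(1))
E
```

```text
[[141, 144, 144], [114, 118, 121], [110, 115, 119], [129, 135, 139], [188, 173, 108], [203, 185, 103], [147, 146, 133], [89, 125, 101], [81, 123, 94], [81, 123, 95], [80, 122, 94], [81, 123, 94], [81, 123, 94], [81, 123, 95], [110, 124, 120], [108, 110, 111], [107, 109, 110]]
[ 443.6 -179.3   50. ]
[ 470.2 -196.3   50. ]
[ 445.3 -236.5   50. ]
[ 417.6 -218.7   50. ]
[ 444.4 -207.3   50. ]
[ 452.2 -193.3   50. ]
[310 189  21  25 508] [ 440.5 -213.    50. ]
```

```bash

python3 -m creep '[[0.25,-3.5,0.4,30,0,0,0],[0.25,0,0,50,0,0,0],[0.25,0,0,35,0,0,0],[0.25,0,0,15,0,0,0],[0.25,0,0,0,0,0,0]]'
python3 -m creep '[[0.25,0,0,0,0,0,0],[0.25,0,0,0,0,0,0],[0.25,0,0,0,0,0,0]]'
python3 -c "
from h import *
goto(444.4,-207.3,19,57.4)"
```

```text
time_s: 19.9
ee_pos: [443.7, -206.7, 27.0]
ee_rot: [-179.8, 0.0, 57.3]
force: [-0.4, 0.6, 0.1]
gripper_width: 68.1
time_s: 20.27
ee_pos: [445.0, -207.3, 28.8]
ee_rot: [179.9, -0.0, 57.3]
force: [0.4, -0.6, 0.5]
gripper_width: 68.5
pos [ 445.  -207.3   28.8] rot [179.9  -0.   57.3] t 20.27 w 68.5 F [ 0.4 -0.6  0.5]
tool shift -0.3 -0.5 9.8 len 10 turnz -0.1
```

```bash

python3 -m creep '[[0.25,0,0,9,0,0,0],[0.25,0,0,0,0,0,0],[1,0,0,0,0,0,0],[1,0,0,0,0,0,0],[1,0,0,0,0,0,0]]' 25
python3 -m creep '[[1,0,0,0,0,0,0],[1,0,0,0,0,0,0],[1,0,0,0,0,0,0]]'
```

```text
time_s: 20.9
ee_pos: [444.6, -207.1, 19.1]
ee_rot: [180.0, 0.0, 57.3]
force: [-0.3, -1.1, -0.3]
gripper_width: 41.5
time_s: 21.28
ee_pos: [444.6, -207.1, 19.1]
ee_rot: [180.0, 0.0, 57.3]
force: [-0.6, -0.1, 0.6]
gripper_width: 34.1
```

```bash

python3 -m creep '[[1,0,0,-10,0,0,0],[1,0,0,-30,0,0,0],[1,0,0,-50,0,0,0],[1,0,0,-20,0,0,-8.7],[1,0,0,0,0,0,-8.7]]'
python3 -m creep '[[1,0,0,0,0,0,-8.7],[1,0,0,0,0,0,-8.7],[1,53,20.3,0,0,0,0],[1,53,20.3,0,0,0,0],[1,53,20.3,0,0,0,0]]'
python3 -m creep '[[1,53,20.3,0,0,0,0],[1,53,20.3,0,0,0,0],[1,53,20.3,0,0,0,0],[1,53,20.3,0,0,0,0],[1,53,20.3,0,0,0,0]]'
python3 -m creep '[[1,0,0,0,0,0,0],[1,0,0,0,0,0,0],[1,0,0,0,0,0,0],[1,0,0,0,0,0,0]]'
python3 - <<'E'
from h import *
goto(591.5,222.3,23.1,92.1)
f=grab_frame('wrist')
cv2.imwrite(f'pics/w8.png',f['frame'][:,:,::-1])
E
```

```text
time_s: 21.9
ee_pos: [445.8, -207.7, 131.7]
ee_rot: [179.7, 0.1, 75.0]
force: [-0.7, 0.9, -1.2]
gripper_width: 34.0
time_s: 22.52
ee_pos: [500.0, -44.5, 129.7]
ee_rot: [179.9, 0.0, 92.1]
force: [1.2, -1.0, -1.0]
gripper_width: 33.9
time_s: 23.15
ee_pos: [591.6, 224.4, 129.6]
ee_rot: [180.0, 0.0, 92.1]
force: [0.8, 0.3, -0.5]
gripper_width: 33.8
time_s: 23.65
ee_pos: [591.2, 221.3, 129.4]
ee_rot: [180.0, 0.0, 92.0]
force: [-0.0, -0.9, -2.0]
gripper_width: 33.8
pos [591.2 221.3 129.4] rot [180.   0.  92.] t 23.65 w 33.8 F [-0.  -0.9 -2. ]
tool shift 1.0 0.4 106.3 len 106 turnz -0.1
```

View pics/w8.png

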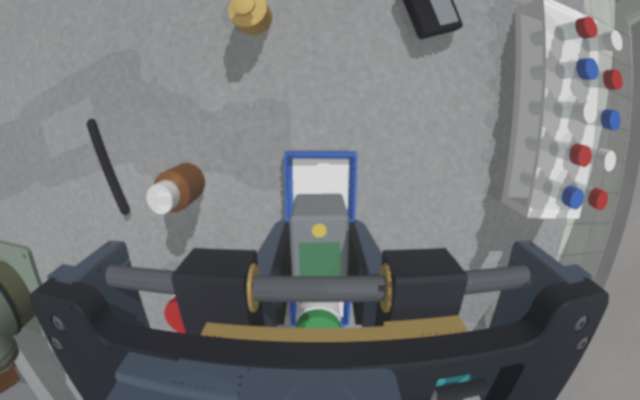

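```bash

python3 -m creep '[[1,1,0.4,35,0,0,0],[1,0,0,40,0,0,0],[1,0,0,18,0,0,0],[1,0,0,7,0,0,0],[1,0,0,0,0,0,0]]'
python3 -m creep '[[1,0,0,0,0,0,0],[1,0,0,0,0,0,0],[1,0,0,0,0,0,0]]'
```

```text
time_s: 24.32
ee_pos: [592.3, 223.7, 29.7]
ee_rot: [179.9, -0.0, 92.1]
force: [-0.5, -0.0, -1.5]
gripper_width: 33.6
time_s: 24.7
ee_pos: [592.0, 223.7, 29.6]
ee_rot: [179.9, -0.0, 92.1]
force: [-0.1, -1.0, -1.7]
gripper_width: 33.6
```

```bash

python3 -m creep '[[1,-1,0,2,0,0,0],[1,0,0,2,0,0,0],[1,0,0,1,0,0,0],[1,0,0,0,0,0,0],[1,0,0,0,0,0,0]]'
python3 -m creep '[[1,0,0,0.7,0,0,0],[1,0,0,0.7,0,0,0],[1,0,0,0,0,0,0]]'
```

```text
time_s: 25.32
ee_pos: [591.8, 222.6, 24.0]
ee_rot: [180.0, 0.0, 92.1]
force: [0.1, 0.2, -1.4]
gripper_width: 33.7
time_s: 25.7
ee_pos: [591.8, 222.5, 23.1]
ee_rot: [180.0, 0.0, 92.1]
force: [-1.1, -0.9, 4.7]
gripper_width: 33.6
```

```bash

python3 -m creep '[[0.5,0,0,0,0,0,0],[0.4,0,0,0,0,0,0],[0.2,0,0,0,0,0,0],[0.2,0,0,0,0,0,0],[0,0,0,-15,0,0,0]]'
python3 -m creep '[[0,0,0,-40,0,0,0],[0,0,0,-50,0,0,0],[0,0,0,-30,0,0,0],[0,2,-50,0,0,0,0],[0,2,-50,0,0,0,0]]'
python3 -m creep '[[0,2,-49,0,0,0,0],[0,0,0,0,0,0,-3.3],[0,0,0,0,0,0,0],[0,0,0,0,0,0,0],[0,0,0,0,0,0,0]]'
python3 - <<'E'
from h import *
goto(443,222.5,16,95.4)
f=grab_frame('wrist')
cv2.imwrite(f'pics/w9.png',f['frame'][:,:,::-1])
q=wmask(f,(0,0,150),(180,60,255),(280,160,360,235));print(q[1],q[2],wcast(f,*q[2],72).round(1))
E
```

```text
time_s: 26.32
ee_pos: [590.8, 222.2, 37.0]
ee_rot: [-179.8, 0.1, 92.1]
force: [0.5, -0.2, 0.4]
gripper_width: 80.3
time_s: 26.95
ee_pos: [491.1, 223.0, 159.1]
ee_rot: [179.9, -0.1, 92.1]
force: [-0.4, 0.6, -0.0]
gripper_width: 91.2
time_s: 27.58
ee_pos: [443.1, 223.1, 157.7]
ee_rot: [180.0, 0.0, 95.3]
force: [-0.1, -0.8, -0.8]
gripper_width: 91.3
pos [443.1 223.1 157.7] rot [180.    0.   95.3] t 27.57 w 91.3 F [-0.1 -0.8 -0.8]
tool shift -0.6 -0.2 141.7 len 142 turnz -0.1
[ 303  160   57   75 2809] [336.15343539 199.10252759] [459.4 223.   72. ]
```

View pics/w9.png

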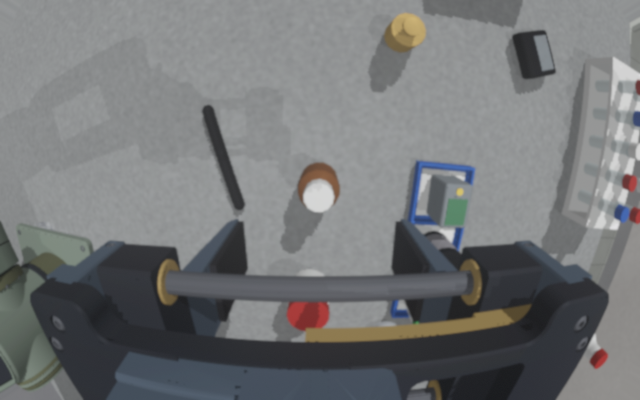

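```bash

python3 - <<'E'
from h import *
f=grab_frame('wrist')
print(wcast(f,319,195,72).round(1))
q=wmask(f,(0,0,185),(180,40,255),(295,170,345,220));print(q[1],q[2],wcast(f,*q[2],72).round(1))
E
python3 -m creep '[[0,0,0,35,0,0,0],[0,0,0,50,0,0,0],[0,0,0,25,0,0,0],[0,0,0,0,0,0,0],[0,0,0,0,0,0,0]]'
python3 -m creep '[[0,0,0,0,0,0,0],[0,0,0,0,0,0,0]]'
```

```text
[442.9 225.4  72. ]
[304 181  30  31 696] [318.70833333 196.65086207] [442.8 223.8  72. ]
time_s: 28.3
ee_pos: [443.6, 223.5, 48.6]
ee_rot: [179.9, -0.0, 95.4]
force: [0.2, 0.4, -0.6]
gripper_width: 91.0
time_s: 28.55
ee_pos: [443.3, 223.4, 48.6]
ee_rot: [179.9, -0.0, 95.4]
force: [0.1, -0.1, -0.3]
gripper_width: 91.3
```

```bash

python3 -m creep '[[0,0,0,12,0,0,0],[0,0,0,12,0,0,0],[0,0,0,8,0,0,0],[0,0,0,0,0,0,0],[1,0,0,0,0,0,0]]' 25
python3 -m creep '[[1,0,0,0,0,0,0],[1,0,0,0,0,0,0],[1,0,0,0,0,0,0],[1,0,0,0,0,0,0],[1,0,0,0,0,0,0]]'
python3 -m creep '[[1,0,0,0,0,0,0],[1,0,0,0,0,0,0]]'
```

```text
time_s: 29.18
ee_pos: [442.8, 223.2, 15.6]
ee_rot: [180.0, 0.0, 95.4]
force: [-0.6, -0.1, 0.2]
gripper_width: 84.0
time_s: 29.8
ee_pos: [442.5, 223.1, 15.7]
ee_rot: [-180.0, 0.0, 95.4]
force: [-0.4, 0.4, 0.9]
gripper_width: 42.9
time_s: 30.05
ee_pos: [442.6, 223.1, 15.7]
ee_rot: [-180.0, 0.0, 95.4]
force: [0.1, -0.5, 1.6]
gripper_width: 42.8
```

```bash

python3 -m creep '[[1,0,0,-10,0,0,0],[1,0,0,-30,0,0,0],[1,0,0,-50,0,0,0],[1,0,0,-30,0,0,0],[1,0,0,0,0,0,0]]'
python3 -m creep '[[1,-56.7,14,0,0,0,0],[1,-56.7,14,0,0,0,0],[1,-56.7,14,0,0,0,0],[1,-56.7,14,0,0,0,0],[1,-56.7,14,0,0,0,0]]'
python3 -m creep '[[1,-56.7,14,0,0,0,0],[1,-56.7,14,0,0,0,0],[1,-56.7,14,0,0,0,0],[1,0,0,0,0,0,0],[1,0,0,0,0,0,0]]'
python3 -m creep '[[1,0,0,0,0,0,0],[1,0,0,0,0,0,0]]'
python3 - <<'E'
from h import *
goto(597.1,-217.9,19.7,95)
f=grab_frame('wrist')
cv2.imwrite(f'pics/w10.png',f['frame'][:,:,::-1])
hs=hsv(f['frame']);W=((hs[:,:,2]>150)&(hs[:,:,1]<50)).astype(np.uint8)
n,l,st,ce=cv2.connectedComponentsWithStats(W)
for i in range(1,n):
    if st[i,4]>400: print(st[i],ce[i].round(1),wcast(f,*ce[i],4).round(1))
M,s,c=wmask(f,(3,120,80),(16,255,255),(270,60,370,225));print(s,c)
cnt=max(cv2.findContours(M,0,2)[0],key=cv2.contourArea)[:,0]
w=np.array([wcast(f,*p,14)[:2] for p in cnt])
for y0 in(-110,-130,-150,-170,-190):
    k=abs(w[:,1]-y0)<10; print(y0,w[k].tolist() and (w[k,0].min().round(1),w[k,0].max().round(1)))
print(w[:,1].max())
E
```

```text
time_s: 30.68
ee_pos: [444.3, 223.9, 138.3]
ee_rot: [179.7, -0.1, 95.4]
force: [-0.8, -0.6, -1.7]
gripper_width: 43.0
time_s: 31.3
ee_pos: [538.4, -54.3, 134.1]
ee_rot: [-179.9, -0.0, 95.4]
force: [0.9, 0.7, -1.5]
gripper_width: 42.9
time_s: 31.92
ee_pos: [595.6, -217.4, 133.9]
ee_rot: [-179.8, -0.1, 95.4]
force: [-0.2, 0.6, -1.5]
gripper_width: 43.0
time_s: 32.17
ee_pos: [596.5, -216.7, 135.8]
ee_rot: [-180.0, -0.0, 95.5]
force: [0.0, 0.6, -1.4]
gripper_width: 42.6
pos [ 596.5 -216.7  135.8] rot [-180.    -0.    95.5] t 32.17 w 42.6 F [ 0.   0.6 -1.4]
tool shift -1.2 0.4 116.1 len 116 turnz 0.5
[ 559   29   51  197 2641] [589.  101.8] [955.1 -57.7   4. ]
[ 293   93   58   56 3152] [321.5 120.4] [ 592.6 -147.4    4. ]
[357  92  29 121 638] [366.3 151.3] [ 642.9 -174.9    4. ]
[ 85 120  37  41 775] [102.1 143.6] [ 321.4 -186.2    4. ]
[ 294  161   56   51 2278] [322.  181.5] [ 599.3 -212.3    4. ]
[ 107  170  125   76 3180] [162.9 209.8] [ 411.6 -263.8    4. ]
[225 179  55  40 735] [252.4 196.7] [ 524.5 -236.5    4. ]
[ 291  238   57   38 1592] [320.3 259.6] [ 606.6 -306.     4. ]
[  23  327   59   73 1599] [ 50.5 368. ] [   1. -713.    4.]
[ 285   86   73  139 3079] [320.91101007 156.22344917]
-110 (np.float64(553.0), np.float64(624.3))
-130 (np.float64(554.9), np.float64(556.0))
-150 (np.float64(555.2), np.float64(629.2))
-170 []
-190 (np.float64(566.3), np.float64(626.6))
-108.54097968986282
```

View pics/w10.png

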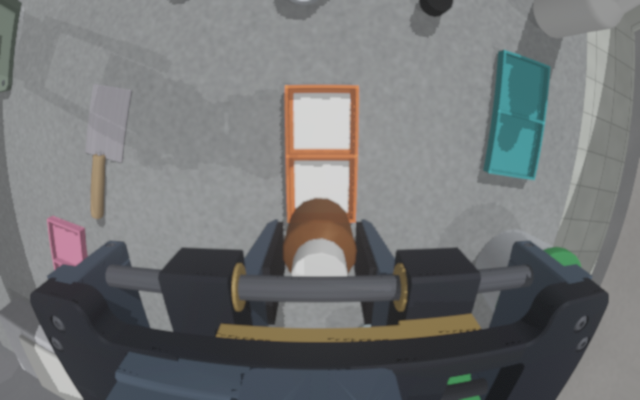

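```bash

python3 -m creep '[[1,-1.4,2,35,0,0,0],[1,0,0,45,0,0,0],[1,0,0,22,0,0,0],[1,0,0,7,0,0,0],[1,0,0,0,0,0,0]]'
python3 -m creep '[[1,0,0,0,0,0,0],[1,0,0,0,0,0,0],[1,0,0,0,0,0,0]]'
```

```text
time_s: 32.85
ee_pos: [599.3, -219.0, 27.1]
ee_rot: [180.0, 0.0, 95.4]
force: [-0.2, 1.3, -1.0]
gripper_width: 42.7
time_s: 33.22
ee_pos: [599.2, -219.3, 27.3]
ee_rot: [179.9, 0.0, 95.4]
force: [-0.5, -0.0, -1.8]
gripper_width: 42.9
```

```bash

python3 -m creep '[[1,1,-0.5,3,0,0,0],[1,0,0,2,0,0,0],[1,0,0,1,0,0,0],[1,0,0,0,0,0,0],[1,0,0,0,0,0,0]]'
python3 -m creep '[[1,0,0,0.8,0,0,0],[1,0,0,0.7,0,0,0],[1,0,0,0,0,0,0]]'
```

```text
time_s: 33.85
ee_pos: [598.3, -218.2, 20.7]
ee_rot: [180.0, 0.0, 95.4]
force: [-0.1, -0.3, -1.6]
gripper_width: 42.9
time_s: 34.22
ee_pos: [598.4, -218.3, 19.7]
ee_rot: [180.0, 0.0, 95.4]
force: [-1.5, 0.1, 3.1]
gripper_width: 42.7
```

```bash

python3 -m creep '[[0.4,0,0,0,0,0,0],[0.3,0,0,0,0,0,0],[0.1,0,0,0,0,0,0],[0,0,0,0,0,0,0],[0,0,0,-15,0,0,0]]'
python3 -m creep '[[0,0,0,-40,0,0,0],[0,0,0,-50,0,0,0],[0,0,0,-35,0,0,0],[0,0,0,0,0,0,0],[0,56.2,-2,0,0,0,0]]'
python3 -m creep '[[0,56.2,-2,0,0,0,0],[0,56.2,-2,0,0,0,0],[0,56.2,-2,0,0,0,0],[0,56.2,-2,0,0,0,0],[0,56.2,-2,0,0,0,0]]'
python3 -m creep '[[0,56.2,-2,0,0,0,0],[0,56.2,-2,0,0,0,0],[0,56.2,-2,0,0,0,0],[0,56.2,-2,0,0,0,0],[0,56.2,-2,0,0,0,0]]'
python3 -m creep '[[0,0,0,0,0,0,0],[0,0,0,0,0,0,0],[0,0,0,0,0,0,0]]'
python3 - <<'E'
from h import *
goto(518,396,14,95.4)
for n in('wrist','top'):
    f=grab_frame(n);cv2.imwrite(f'pics/{n}11.png',f['frame'][:,:,::-1])
f=grab_frame('wrist')
q=wmask(f,(12,70,60),(32,255,255),(280,120,380,240));print(q[1],q[2],wcast(f,*q[2],54).round(1))
E
```

```text
time_s: 34.85
ee_pos: [597.3, -217.8, 33.5]
ee_rot: [-179.8, -0.1, 95.4]
force: [-0.5, 0.1, 0.0]
gripper_width: 89.6
time_s: 35.48
ee_pos: [591.3, -164.4, 159.1]
ee_rot: [179.9, 0.1, 95.1]
force: [0.5, 1.2, -0.3]
gripper_width: 91.1
time_s: 36.1
ee_pos: [553.6, 118.0, 158.5]
ee_rot: [-179.9, 0.0, 95.4]
force: [1.2, 0.2, 0.2]
gripper_width: 91.1
time_s: 36.72
ee_pos: [517.3, 396.6, 158.3]
ee_rot: [-179.9, 0.1, 95.4]
force: [0.9, -1.0, -0.2]
gripper_width: 91.0
time_s: 37.1
ee_pos: [518.4, 393.7, 159.0]
ee_rot: [-180.0, 0.0, 95.3]
force: [-0.3, -0.4, -0.0]
gripper_width: 91.3
pos [518.4 393.7 159. ] rot [-180.     0.    95.3] t 37.1 w 91.3 F [-0.3 -0.4 -0. ]
tool shift 2.4 -0.2 145.0 len 145 turnz -0.1
[ 301  160   36   40 1095] [318.90228311 179.68493151] [517.5 406.1  54. ]
```

View pics/wrist11.png

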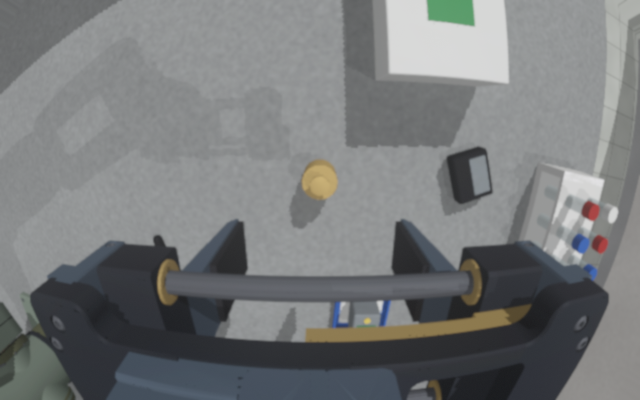

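View pics/top11.png

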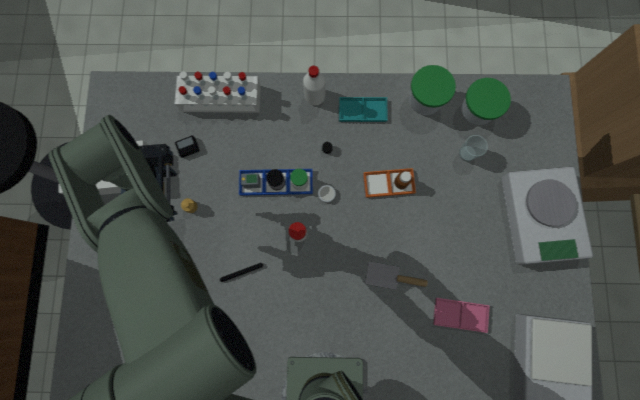

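```bash

python3 - <<'E'
from h import *
f=grab_frame('wrist')
a=f['frame'][150:215,285:355]
cv2.imwrite('pics/brass.png',cv2.resize(a[:,:,::-1],None,fx=8,fy=8,interpolation=cv2.INTER_CUBIC))
M,s,c=wmask(f,(12,70,60),(32,255,255),(280,120,380,240))
print(wcast(f,320,185,54).round(1),wcast(f,319,180,38).round(1),wcast(f,319,182.5,38).round(1))
E
```

```text
[519.1 401.   54. ] [518.  402.2  38. ] [518.2 399.5  38. ]
```

View pics/brass.png

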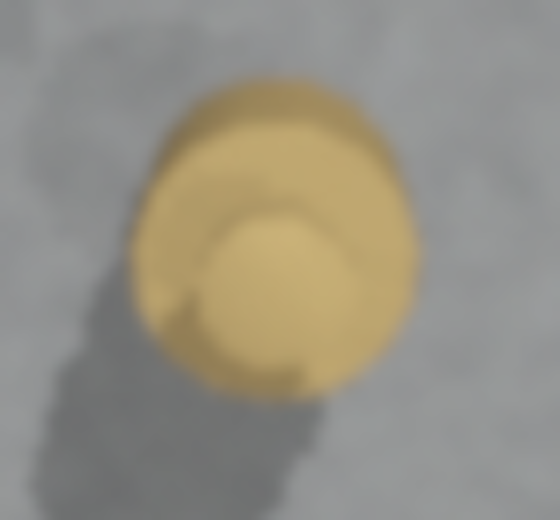

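```bash

python3 -m creep '[[0,5.8,1.1,30,0,0,0],[0,0,0,45,0,0,0],[0,0,0,30,0,0,0],[0,0,0,0,0,0,0],[0,0,0,0,0,0,0]]'
python3 -m creep '[[0,0,0,0,0,0,0],[0,0,0,0,0,0,0]]'
python3 - <<'E'
from h import *
goto(519,399.6,14,95.4)
E
```

```text
time_s: 37.92
ee_pos: [519.9, 401.5, 55.6]
ee_rot: [179.9, -0.1, 95.4]
force: [-0.5, -0.1, -0.2]
gripper_width: 91.4
time_s: 38.17
ee_pos: [519.4, 401.5, 55.5]
ee_rot: [179.9, -0.1, 95.4]
force: [-0.4, 0.3, 0.7]
gripper_width: 91.4
pos [519.4 401.5  55.5] rot [ 1.799e+02 -1.000e-01  9.540e+01] t 38.17 w 91.4 F [-0.4  0.3  0.7]
tool shift -1.8 -0.6 41.5 len 42 turnz -0.0
```

```bash

python3 -m creep '[[0,-1.8,-0.5,15,0,0,0],[0,0,0,15,0,0,0],[0,0,0,10,0,0,0],[0,0,0,0,0,0,0],[0,0,0,0,0,0,0]]' 35
python3 -m creep '[[1,0,0,0,0,0,0],[1,0,0,0,0,0,0],[1,0,0,0,0,0,0],[1,0,0,0,0,0,0],[1,0,0,0,0,0,0]]' 35
python3 -m creep '[[1,0,0,0,0,0,0],[1,0,0,0,0,0,0]]'
```

```text
time_s: 38.8
ee_pos: [518.8, 399.4, 14.2]
ee_rot: [180.0, -0.0, 95.4]
force: [0.8, -0.2, 0.4]
gripper_width: 91.1
time_s: 39.42
ee_pos: [518.5, 399.3, 14.1]
ee_rot: [180.0, 0.0, 95.4]
force: [0.5, 0.4, 0.1]
gripper_width: 44.2
time_s: 39.67
ee_pos: [518.2, 399.2, 14.1]
ee_rot: [-180.0, 0.0, 95.4]
force: [-1.6, 0.5, 1.0]
gripper_width: 35.0
```

```bash

python3 -m creep '[[1,0,0,0,0,0,0],[1,0,0,-5,0,0,0],[1,0,0,-10,0,0,0],[1,0,0,0,0,0,0],[1,0,0,0,0,0,0]]'
python3 - <<'E'
from h import *
for n in('wrist','scene'):
    f=grab_frame(n);cv2.imwrite(f'pics/{n}12.png',f['frame'][:,:,::-1])
E
```

```text
time_s: 40.3
ee_pos: [518.5, 399.2, 29.2]
ee_rot: [180.0, 0.0, 95.4]
force: [0.2, -0.3, -1.6]
gripper_width: 34.7
```

View pics/wrist12.png

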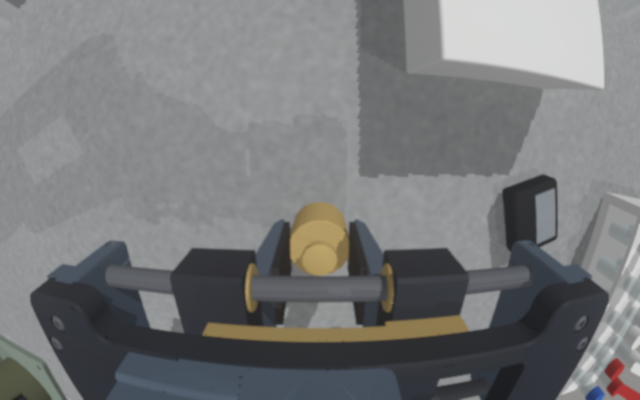

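```bash

python3 -m creep '[[1,0,0,-15,0,0,0],[1,0,0,0,0,0,0],[1,0,0,0,0,0,0]]'
python3 - <<'E'
from h import *
for n in('wrist','scene'):
    f=grab_frame(n);cv2.imwrite(f'pics/{n}13.png',f['frame'][:,:,::-1])
    print(state()['force'])
a=f['frame'][250:330,380:470]
cv2.imwrite('pics/b13.png',cv2.resize(a[:,:,::-1],None,fx=6,fy=6,interpolation=cv2.INTER_CUBIC))
f=grab_frame('wrist');a=f['frame'][190:310,250:390]
cv2.imwrite('pics/b13w.png',cv2.resize(a[:,:,::-1],None,fx=5,fy=5,interpolation=cv2.INTER_CUBIC))
E
```

```text
time_s: 40.78
ee_pos: [518.6, 399.3, 44.5]
ee_rot: [180.0, -0.0, 95.4]
force: [-0.1, -0.9, -2.5]
gripper_width: 34.7
[-0.1398006  -0.66142443 -2.58049365]
[-0.25335802  0.11572872 -2.42041944]
```

View pics/b13.png

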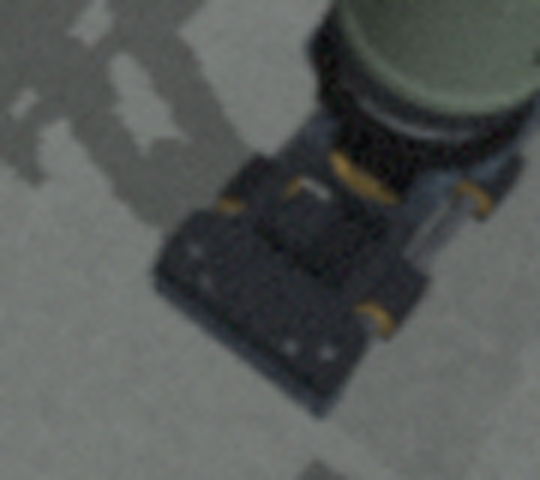

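View pics/b13w.png

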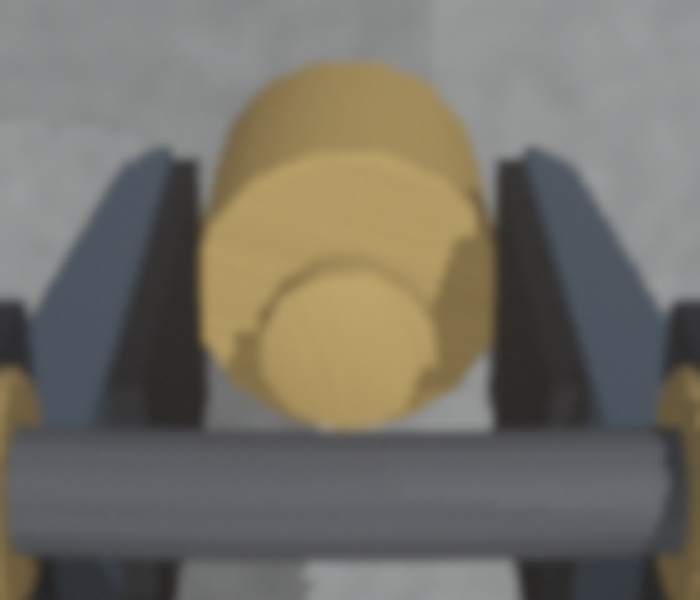

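```bash

python3 -m creep '[[1,0,0,-30,0,0,0],[1,0,0,-40,0,0,0],[1,0,0,-20,0,0,0],[1,0,0,0,0,0,0],[1,-55.1,2.3,0,0,0,0]]'
python3 -m creep '[[1,-55.1,2.3,0,0,0,0],[1,-55.1,2.3,0,0,0,0],[1,-55.1,2.3,0,0,0,0],[1,-55.1,2.3,0,0,0,0],[1,-55.1,2.3,0,0,0,0]]'
python3 -m creep '[[1,-55.1,2.3,0,0,0,0],[1,-55.1,2.3,0,0,0,0],[1,-55.1,2.3,0,0,0,0],[1,-55.1,2.3,0,0,0,0],[1,0,0,0,0,0,0]]'
python3 -m creep '[[1,0,0,0,0,0,0],[1,0,0,0,0,0,0],[1,0,0,0,0,0,0]]'
python3 - <<'E'
from h import *
goto(592.4,-147.3,18.1,95.4)
f=grab_frame('wrist');cv2.imwrite(f'pics/w14.png',f['frame'][:,:,::-1])
E
```

```text
time_s: 41.55
ee_pos: [525.3, 346.5, 132.5]
ee_rot: [-180.0, -0.0, 95.6]
force: [1.0, -0.5, -2.3]
gripper_width: 34.9
time_s: 42.18
ee_pos: [562.4, 69.6, 132.4]
ee_rot: [-179.8, 0.0, 95.4]
force: [-0.2, 0.1, -2.3]
gripper_width: 34.9
time_s: 42.8
ee_pos: [592.5, -150.8, 132.1]
ee_rot: [-179.9, 0.0, 95.1]
force: [-0.0, -0.2, -2.6]
gripper_width: 34.8
time_s: 43.18
ee_pos: [593.1, -145.9, 134.1]
ee_rot: [-180.0, -0.0, 95.5]
force: [0.7, 0.6, -2.3]
gripper_width: 35.0
pos [ 593.1 -145.9  134.1] rot [-180.    -0.    95.5] t 43.17 w 35.0 F [ 0.7  0.6 -2.3]
tool shift -1.3 -0.8 116.0 len 116 turnz 0.1
```

View pics/w14.png

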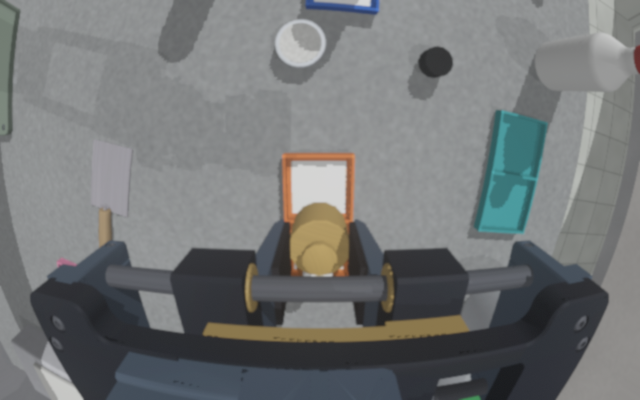

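```bash

python3 -m creep '[[1,-1,-0.5,35,0,0,0],[1,0,0,45,0,0,0],[1,0,0,22,0,0,0],[1,0,0,6,0,0,0],[1,0,0,0,0,0,0]]'
python3 -m creep '[[1,0,0,0,0,0,0],[1,0,0,0,0,0,0],[1,0,0,0,0,0,0]]'
```

```text
time_s: 43.85
ee_pos: [593.3, -148.0, 26.6]
ee_rot: [180.0, 0.0, 95.4]
force: [0.3, -0.8, -1.0]
gripper_width: 34.7
time_s: 44.22
ee_pos: [593.1, -148.3, 26.8]
ee_rot: [179.9, 0.0, 95.4]
force: [-0.1, -0.1, -2.4]
gripper_width: 34.7
```

```bash

python3 -m creep '[[1,0.8,-0.5,3,0,0,0],[1,0,0,2,0,0,0],[1,0,0,2,0,0,0],[1,0,0,0,0,0,0],[1,0,0,0,0,0,0]]'
python3 -m creep '[[1,0,0,0.8,0,0,0],[1,0,0,0.8,0,0,0],[1,0,0,0,0,0,0]]'
```

```text
time_s: 44.85
ee_pos: [592.3, -147.5, 19.1]
ee_rot: [180.0, 0.0, 95.4]
force: [-0.4, -0.2, -2.4]
gripper_width: 35.0
time_s: 45.22
ee_pos: [592.3, -147.6, 18.1]
ee_rot: [180.0, 0.0, 95.4]
force: [-2.4, -0.6, 1.0]
gripper_width: 34.9
```

Contact. Release, lift and retreat to clear the views.

```bash

python3 -m creep '[[0.5,0,0,0,0,0,0],[0.35,0,0,0,0,0,0],[0.25,0,0,0,0,0,0],[0.25,0,0,0,0,0,0],[0.25,0,0,-15,0,0,0]]'
python3 -m creep '[[0,0,0,-40,0,0,0],[0,0,0,-50,0,0,0],[0,0,0,-45,0,0,0],[0,-50,-30,0,0,0,0],[0,-50,-30,0,0,0,0]]'
python3 -m creep '[[0,-50,-30,0,0,0,0],[0,-50,-30,0,0,0,0],[0,-50,-30,0,0,0,0],[0,0,0,0,0,0,0],[0,0,0,0,0,0,0]]'
python3 - <<'E'
from h import *
for n in('top','scene','wrist'):
    f=grab_frame(n);a=f['frame'][:,:,::-1];cv2.imwrite(f'pics/{n}15.png',a)
    if n=='top': cv2.imwrite('pics/top15z.png',cv2.resize(a[130:280,170:490],None,fx=2.5,fy=2.5,interpolation=cv2.INTER_CUBIC))
    if n=='scene': cv2.imwrite('pics/scene15z.png',cv2.resize(a[100:330,220:460],None,fx=2.5,fy=2.5,interpolation=cv2.INTER_CUBIC))
E
```

```text
time_s: 45.85
ee_pos: [591.2, -147.2, 32.0]
ee_rot: [-179.8, -0.1, 95.4]
force: [0.6, -0.1, 0.3]
gripper_width: 68.6
time_s: 46.48
ee_pos: [542.1, -253.5, 169.8]
ee_rot: [179.8, 0.1, 95.5]
force: [0.3, 0.1, -0.5]
gripper_width: 91.3
time_s: 47.1
ee_pos: [466.5, -410.1, 168.2]
ee_rot: [180.0, -0.0, 95.4]
force: [0.8, -0.0, -0.3]
gripper_width: 91.3
```

View pics/top15z.png

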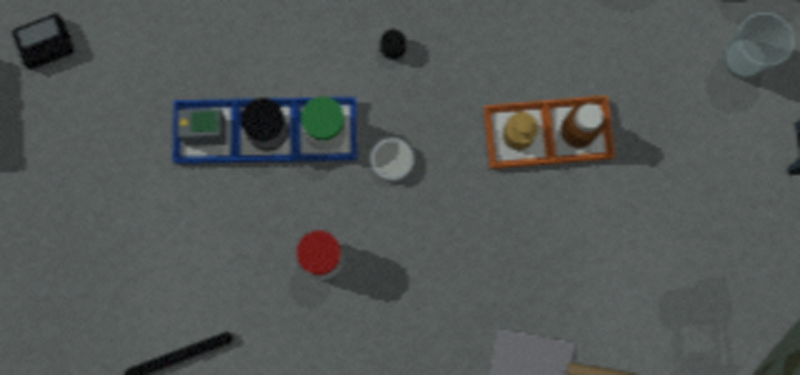

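View pics/scene15z.png

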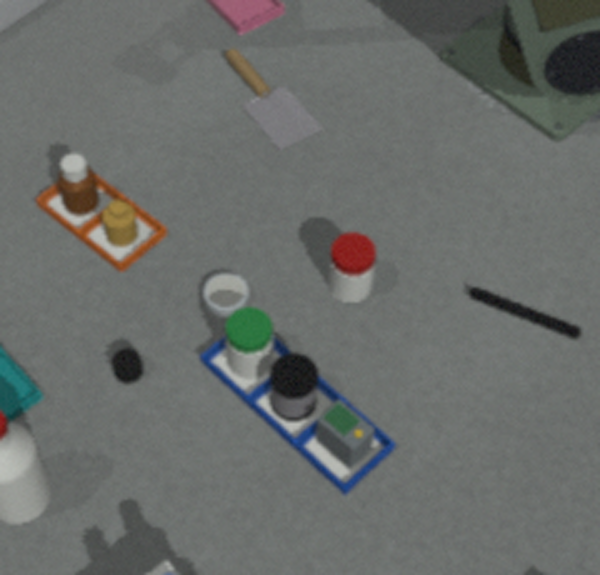

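View pics/wrist15.png

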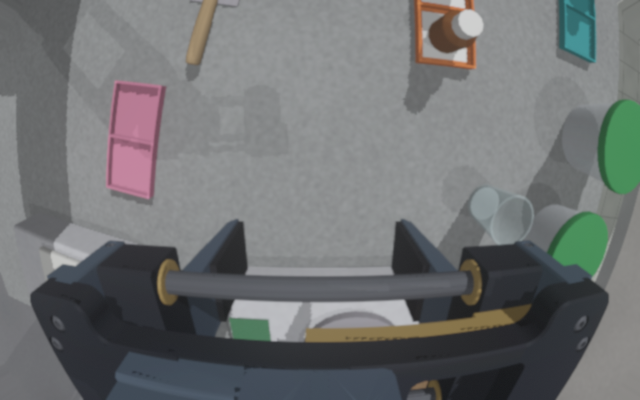

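```bash

python3 - <<'E'
from h import *
B=np.array([594,151.4]);O=np.array([595.6,-182.7])
for n,rs in(('top',dict(g=(285,165,315,195),r=(285,215,315,245),k=(262,165,287,190))),('scene',dict(g=(305,218,332,245),r=(340,185,380,225),k=(325,238,350,258)))):
    f=grab_frame(n)
    for k,lo,hi,z,in(('g',(50,110,40),(75,255,255),72),('r',(0,150,60),(6,255,255),68),('k',(0,0,0),(180,255,50),62)):
        q=wmask(f,lo,hi,rs[k])
        if q: 
            p=cast(f,*q[2],z)[:2];d=p-B;a=np.radians(2);print(n,k,q[1][4],p.round(1),'tray',round(d[0]*np.cos(a)+d[1]*np.sin(a),1),round(-d[0]*np.sin(a)+d[1]*np.cos(a),1))
print(state()['time_s'])
E
```

```text
top g 216 [592.4  80. ] tray -4.1 -71.3
top r 217 [442.   81.2] tray -154.4 -64.9
top k 288 [587.8 146.1] tray -6.4 -5.1
scene g 242 [598.   80.6] tray 1.5 -70.9
scene r 202 [447.6  82.3] tray -148.7 -64.0
scene k 248 [596.8 148.3] tray 2.7 -3.2
47.35
```

```bash
python3 -c "
from workcell import *
print(job_done())"
```

```text
the job is handed in; nothing more can be done
None
```

Both kits are made up and the job is handed in, with the robot's clock at about 47 s of the 136 s allowed.

- **Blue tray:** the green-lidded jar is in the −y compartment, the steel cylinder in the middle and the logger in the +y one, turned square to the tray.
- **Orange tray:** the amber bottle is in the −y compartment and the brass weight in the +y one.

**Setting down:** each thing was lowered in steps of 1 mm or less at the end, until the force reading showed contact (at most about 5 N upward). It was then released with the gripper still, so nothing was dropped.

**Last checks:**
- The final top and scene pictures show all five standing upright, each inside its own compartment, with the arm clear of everything.
- The red-lidded jar was measured within 0.5 mm of its starting place in both views.

**What disagreed:**
- **Camera offset:** the top and scene cameras differ by about 5 mm in x throughout. For the green-lidded jar they straddle the compartment centre, by −4 and +1.5 mm, against a margin of 9 mm.
- **Cylinder:** it read 3 to 5 mm off centre along the tray, and up to 6 mm across it in the top view. I put this down to its shaded side being picked up with the black cap, and did not measure it again. At the moment of release the arm was within 1 mm of the compartment centre.
- **Brass weight:** the gripper read 35 mm on its 38 mm body. The wrist picture showed it held straight, so I carried on.

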